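# Centre-punch the blank through the drill jig

## Task

Take the spring-loaded centre punch out of its stand, put its nose into the bushing of the jig and press it straight down on the blank inside until the punch's hidden spring snaps. Stop pressing at once when it gives way: leaning on it any further spoils the mark. Then put the punch back upright in its stand, fully down, and leave the things around alone.

Things in the scene. Friction and masses are not known exactly. Their poses are not given: they have to be found in the camera images.
- punch: loose steel centre punch, 124 mm long, 0.2 kg, upright in the stand. Origin: on its axis, underside of the round collar (29 mm across, 5 thick); z up along the tool. Above: square dark grip 16x16 mm, z 5 to 45 mm (flats face x and y), cap to 53 mm. Below: sleeve 14 mm across to z -16 mm, sliding nose 7 mm across, tip at -71 mm. Grip it just above the collar, which bears on the fingertips
- punch_tip (a point): tip of the punch's nose, on the tool's axis, 71 mm below its origin when it is out; the last 9 mm taper to 2.4 mm across. Moves with the nose
- jig: fixed punching jig: dark base 84x120x10 mm, four posts, aluminium guide plate 80x114 mm with its top at 46 mm, screw heads to 51 mm. Origin: centre of its underside. A steel blank (strip 36 mm wide, 150 long) lies in the slot under the plate, packed up to an unknown height: its top is 15 to 33 mm above the worktop, to be found by touch. More than 25 N overloads jig and blank
- bush_mouth (a point): centre of the mouth of the jig's raised round bushing (20 mm across outside, bore 11 mm, straight through to the blank), 52 mm above the worktop, z up. The blank's top is 19 to 37 mm below it
- stand: the punch's stand, fixed to the worktop: dark foot 80 x 80 x 8 mm with a grey block 50 x 50 mm up to 82 mm. Origin at the centre of its underside, z up. Beware: a fixed grey cord slants over the worktop to the left of jig and stand; keep the arm to the right of it
- stand_seat (a point): centre of the mouth of the stand's one vertical hole (19 mm across, through the block), 82 mm above the worktop; the underside of the punch's collar rests here
- hex_key_set: bystander: folding hex-key set 30 x 100 x 20 mm lying beside them; origin at the centre of its underside
- timer: bystander: small white timer 64 x 64 x 20 mm; origin at the centre of its underside
- tips_carton: bystander: white carton 76 x 122 x 60 mm; origin at the centre of its underside
- punch_trip (a joint): the trip inside the punch, m: 0 cocked, 0.006 snapped. Pressed on its tip, the nose gives against a spring (2 N at first, 1.5 N more per mm); at about 12.5 N and 7 mm the trip snaps and the resistance suddenly drops by 4 N or more. Stop there: pressed on, it climbs again, and over 12 N on the blank after the snap spoils the mark. Released, nose and trip spring out again by themselves

How it is judged:
On the way, in this order (a step that is already met when the one before it is completed fails the run):
1. the punch is lifted out of its stand (distance between punch and stand_seat above 0.075 m), for 0.1 s.
2. with the nose inside the jig's bushing and the punch upright, the spring snaps (value of joint punch_trip above 0.004 m and horizontal distance between punch_tip and bush_mouth below 0.005 m and z of punch_tip in the frame of bush_mouth below -0.015 m and angle between punch's own z axis and vertical below 0.12 rad), for 0.05 s.
At the end, for the whole second after the job is handed in: the spring has snapped in the jig's bushing, and the punch again stands upright (within 0.1 rad) and at rest in its stand, its collar down on the block (within 4 mm) and centred on the hole (within 6 mm), its trip cocked again (horizontal distance between punch and stand_seat below 0.006 m and z of punch in the frame of stand_seat between -0.004 and 0.004 m and angle between punch's own z axis and vertical below 0.1 rad and value of joint punch_trip below 0.001 m and linear speed of punch below 0.02 m/s); the robot touches nothing.
It fails at once if the punch loads the jig or its blank with more than 25 N (contact force between punch and jig above 25 N).
It fails at once if after the snap, while the trip is still in, the punch is pressed on the blank with more than 12 N (value of joint punch_trip above 0.0045 m and contact force between punch and jig above 12 N).
It fails at once if the hex-key set is moved by more than 20 mm (distance of hex_key_set from where it was at the start of the episode above 0.02 m).
It fails at once if the timer is moved by more than 20 mm (distance of timer from where it was at the start of the episode above 0.02 m).
It fails at once if the carton is moved by more than 20 mm (distance of tips_carton from where it was at the start of the episode above 0.02 m).
It also fails if it takes over 61 s, if anything falls off the work surface, if the arm or the gripper's body presses on something with over 40 N, if the wrist force passes 120 N, or if a joint passes its speed limit or range.

## Robot

A 6-joint arm with a two-finger parallel gripper is mounted at the origin on a cart in front of the work surface, level with it; the furniture and walls round the work are solid. World frame = base frame: x ahead of the robot, y to its left, z up, the work surface at z = 0. Lengths are in m, angles in rad, forces in N, time in s.
With the tool pointing down it reaches from about 0.3 to 0.875 m from the base axis. Payload 6.4 kg.
Tool frame: the origin (TCP) lies at the very end of the fingers, on their centre line; the grasp point (between the pads) lies 19 mm behind it (grip_point_offset is the distance from the TCP to the grasp point, in m); z points along the fingers, x is the direction in which the jaws open and shut, and the axes are right-handed (so a half turn about z gives the same grasp; the last joint's range is limited). The gripper opens to 88 mm and grips with 3 to 60 N. Pads are 18 mm wide; open, the fingers measure 123 mm over their backs; the gripper's body (75 mm by 187 mm) begins 45 mm behind the grasp point.
Start: joints at [1.113, 0.181, 1.607, -0, 1.354, -0.206], TCP at [0.143, 0.557, 0.239] pointing down, gripper open.
Joint ranges: [-2.99, 2.99], [-0.89, 2.07], [0.3, 2.58], [-1.14, 4.28], [0, 2.63], [-3.12, 3.12]. Speed limits (rad/s): [2.57, 2.57, 3.01, 3.14, 3.14, 3.14].

## Interface

Orientations are given as a rotation vector (axis times angle).
In Python, from plant import * gives the robot as it stands.
- The arm moves only by the tool play_rows, never from a script. Its argument "increments" is a list of rows, each a list of 2 entries, a list of its own where there are three numbers: the shift along the tool's x, y, z in m, then the turn about the tool's z in rad. In form: [[[x, y, z], roll], ...]. A call has 1 to 8 rows; each row is the pose to reach, as a shift and turn from the pose commanded when the call began, along the tool's axes at that moment; what a row does not reach only later rows make up. A row lasts 1/8 s, in which the tool goes at most 62.5 mm and 10.7 degrees, less where a joint would pass 70% of its speed; a pose out of reach is approached as far as the arm can. A call with a gripper value outside its range is refused whole. "claw" is the opening in per cent of the stroke, from 0 (shut) to 100 (fully open), set as the call begins (left out, the last holds). The fingers move at their own pace and stop on an object; the grip force is fixed at half the most. Time passes only in rows, so rows that repeat a pose let the fingers close. It gives the time, the measured TCP pose, the force and the opening at its end, in the units of the state.
- sense(): the state, without advancing time (a new reading comes with each control period).
- read_camera(name): name is "scene" or "side" or "wrist"; returns a dict with "pixels" (420x560x3 uint8, blue, green, red), "intrinsics" (3x3 intrinsics, pixels), "rvec" (rotation vector, rad) and "tvec" (3), from world to camera coordinates, as OpenCV has them. Camera axes: x right, y down, z forward; pixel columns grow to the right and rows downward; lengths in m; the calibration is good to about 2 mm. The wrist camera is an equidistant fisheye: a pixel r from the principal point sees the ray r / f radians off the axis. A picture is of the moment at which its call begins. There is no depth.
- hand_in(): hands the job in, once; it reports no verdict.
The state is a dict: "time_s": time; "q": joint angles; "qd": joint speeds; "joint_efforts": joint torques, N m; "eef_pos": TCP position; "ee_rot": TCP orientation; "ft_force": force on the tool from outside, world axes, zero at the start; "torque": the same for the moment, N m; "grip_width": finger opening in m.
Only numpy, scipy, OpenCV 4.12 (cv2) and the standard library are available. Lean on these libraries where they do the work, as an engineer would, in place of code of your own. Each camera call takes 0.05 s, during which the arm holds its last target.

## Working session

There is one attempt and no reset: what is moved stays moved. The work goes in short steps, Python scripts to look and compute and a tool call to move; the robot and the scene stay as the last step left them, time stands still between calls to the robot, and variables do not carry over. Pictures are saved under pics/ and viewed, and the job is handed in when it is done.

Besides the shell and the picture viewer there is one more tool, called after "Emit:" by a JSON object that holds its "method" and its "body". play_rows: Moves the arm, as the interface text tells. Its arguments: {"type":"object","properties":{"increments":{"type":"array","items":{"type":"array"}},"claw":{"type":"number"}},"required":["increments"]}

```bash
mkdir -p pics; ls; python3 - <<'E'
from plant import *
import cv2
s=sense();print(s)
for n in ["scene","side","wrist"]:
    d=read_camera(n);cv2.imwrite(f"pics/{n}0.png",d["pixels"]);print(n,d["intrinsics"],d["rvec"],d["tvec"])
E
```

```text
pics
{'time_s': 0.0, 'q': array([ 1.11273436e+00,  1.81565631e-01,  1.60798802e+00,  3.53907021e-08,
        1.35383003e+00, -2.06309720e-01]), 'qd': array([ 0.00061615,  0.00025333, -0.00127385, -0.00122495, -0.00083913,
       -0.00088792]), 'joint_efforts': array([-1.86761856e-03, -4.33866870e+01, -3.41842604e+01,  6.99729170e-02,
        3.88817803e-02, -7.12107953e-05]), 'eef_pos': array([0.14297736, 0.55638185, 0.23780599]), 'ee_rot': array([ 2.48213362,  1.92449583, -0.0025287 ]), 'ft_force': array([ 0.09960023, -0.62600345,  0.00391486]), 'torque': array([ 0.01050365,  0.02442126, -0.04390511]), 'grip_width': 0.08812447936959358}
scene [[435.14371755   0.         277.45471026]
 [  0.         435.14371755 205.28983767]
 [  0.           0.           1.        ]] [ 1.96061593 -1.11915414  0.54142235] [-0.29096498  0.30281649  0.77659146]
side [[397.64626377   0.         281.29585742]
 [  0.         397.64626377 208.74205778]
 [  0.           0.           1.        ]] [ 2.15296232 -0.38087941  0.21365118] [-0.49606931  0.15565076  0.90412573]
wrist [[325.1922621    0.         281.9549307 ]
 [  0.         325.1922621  202.91890983]
 [  0.           0.           1.        ]] [-2.31101543 -1.78996328 -0.2345775 ] [-0.5736131  -0.0363079   0.38914368]
```

View pics/scene0.png

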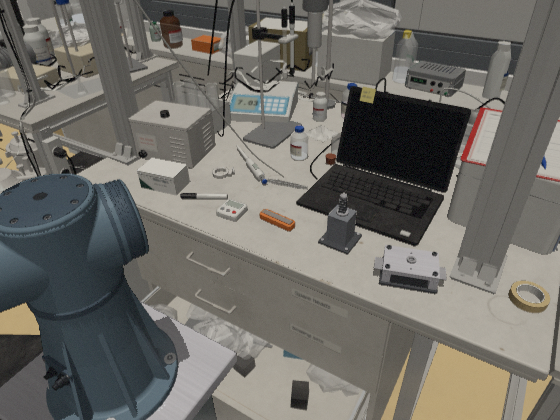

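View pics/side0.png

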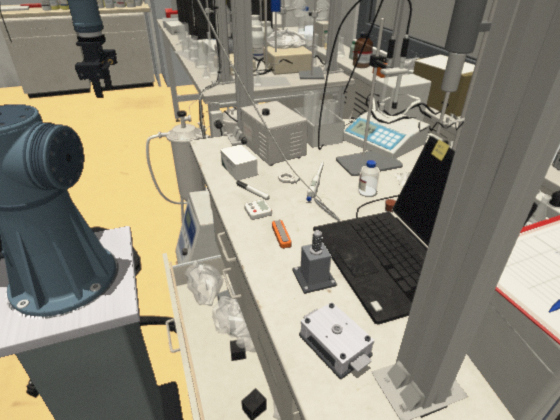

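View pics/wrist0.png

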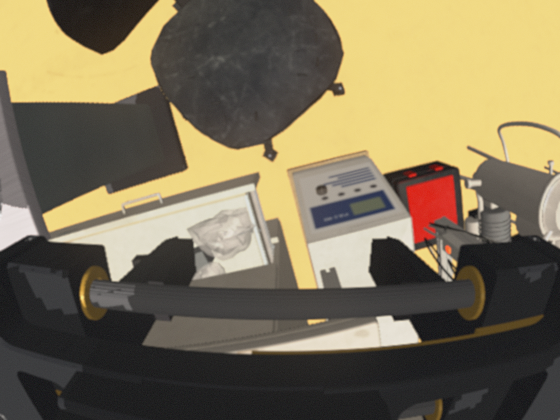

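```bash
python3 - <<'E'
import cv2
a=cv2.imread("pics/scene0.png");b=cv2.imread("pics/side0.png")
cv2.imwrite("pics/sc1.png",cv2.resize(a[180:310,300:460],None,fx=5,fy=4.6*5/4.6/1.0 if 0 else 4.6,interpolation=cv2.INTER_CUBIC)[:600,:800])
cv2.imwrite("pics/sd1.png",cv2.resize(b[220:380,270:400],None,fx=3.75,fy=3.75,interpolation=cv2.INTER_CUBIC))
cv2.imwrite("pics/sc2.png",cv2.resize(a[40:240,120:380],None,fx=3,fy=3,interpolation=cv2.INTER_CUBIC))
cv2.imwrite("pics/sd2.png",cv2.resize(b[60:260,160:400],None,fx=3,fy=3,interpolation=cv2.INTER_CUBIC))
E
```

```text
(no output)
```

View pics/sc1.png

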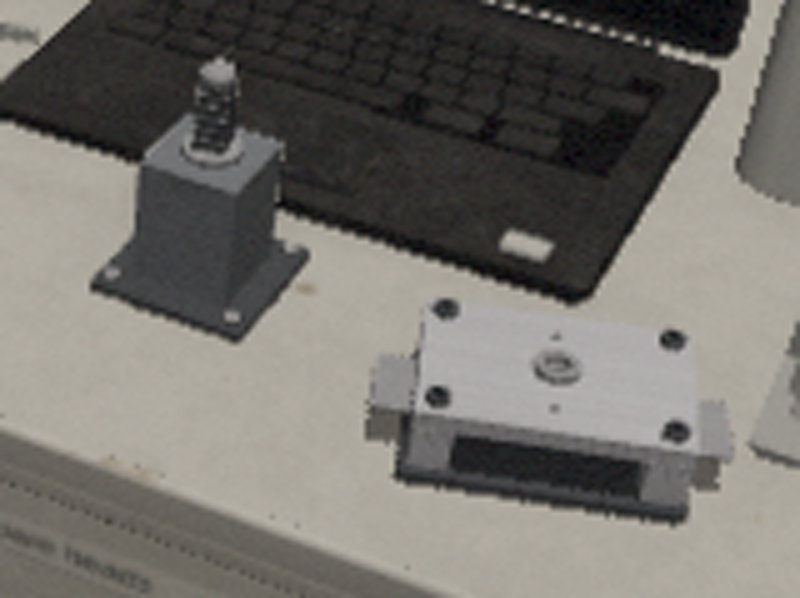

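View pics/sd1.png

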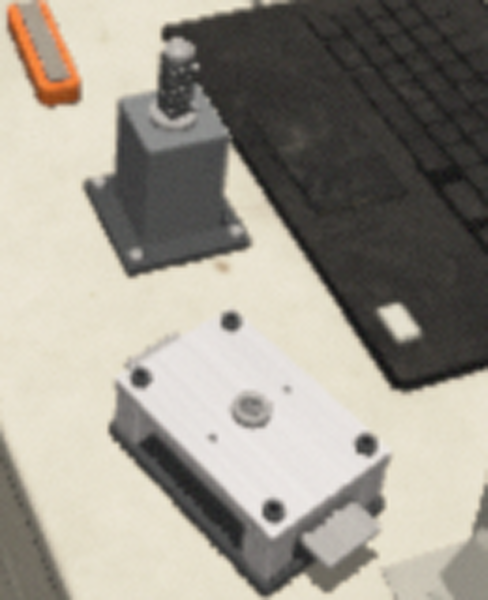

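View pics/sc2.png

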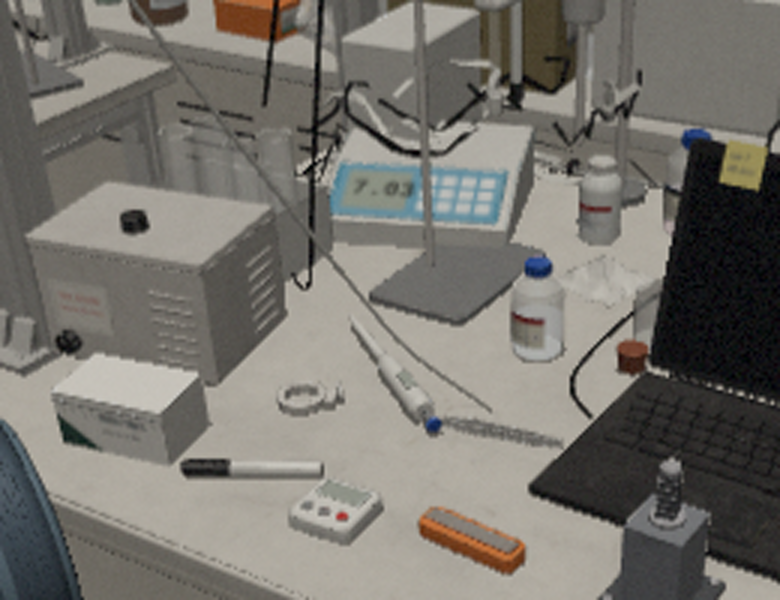

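View pics/sd2.png

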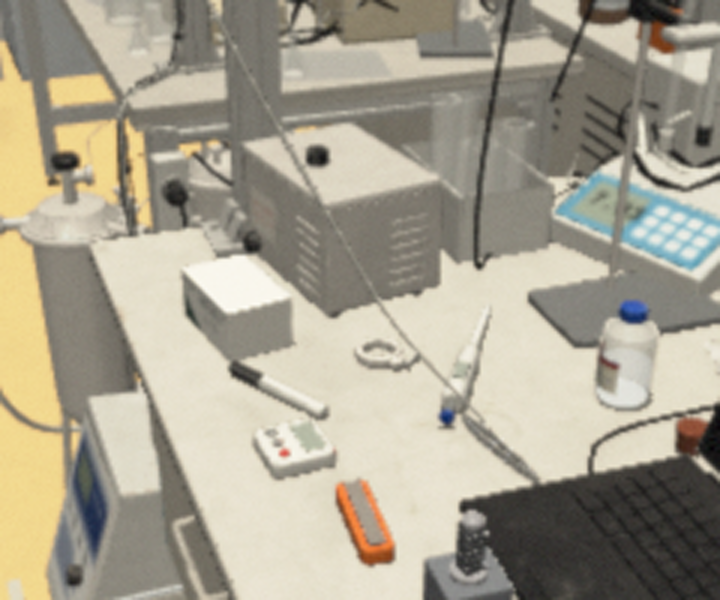

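```bash
cat > h.py <<'E'
import numpy as np,cv2,pickle
from scipy.spatial.transform import Rotation as R
CAM={'scene':(435.14371755,277.45471026,205.28983767,[1.96061593,-1.11915414,.54142235],[-.29096498,.30281649,.77659146]),
'side':(397.64626377,281.29585742,208.74205778,[2.15296232,-.38087941,.21365118],[-.49606931,.15565076,.90412573])}
def ray(c,u,v):
    f,cx,cy,r,t=CAM[c];M=R.from_rotvec(r).as_matrix()
    return -M.T@np.array(t), M.T@np.array([(u-cx)/f,(v-cy)/f,1])
def atz(c,u,v,z):
    o,d=ray(c,u,v);return o+d*(z-o[2])/d[2]
def tri(p,q):
    o1,d1=ray('scene',*p);o2,d2=ray('side',*q)
    s=np.linalg.lstsq(np.c_[d1,-d2],o2-o1,rcond=None)[0]
    a=o1+s[0]*d1;b=o2+s[1]*d2
    return (a+b)/2,np.linalg.norm(a-b)
def proj(c,P):
    f,cx,cy,r,t=CAM[c];K=np.array([[f,0,cx],[0,f,cy],[0,0,1]])
    return cv2.projectPoints(np.atleast_2d(np.array(P,float)),np.array(r),np.array(t),K,None)[0][:,0]
E
python3 - <<'E'
from h import *
np.set_printoptions(precision=4,suppress=True)
print("cams",ray('scene',0,0)[0],ray('side',0,0)[0])
print('cap',tri((343.6,194.8),(318,232)),atz('scene',343.6,194.8,.135),atz('side',318,232,.135))
print('bush',tri((411.6,259.3),(337.2,328.5)),atz('scene',411.6,259.3,.052),atz('side',337.2,328.5,.052))
for n,p in dict(l=(328,214.8),b=(338,205),r=(356.6,212.6),f=(347,221.3)).items():print('block sc',n,atz('scene',*p,.082))
for n,p in dict(l=(301.5,246.1),f=(310,259.2),r=(330.8,256.5)).items():print('block sd',n,atz('side',*p,.082))
for p,q in [((389.2,247),(331.6,305.6)),((434.6,253.9),(367.9,338.4)),((387.4,266.3),(307.6,320.5)),((435.2,273.7),(343.1,356))]: print('screw',tri(p,q)[0],atz('scene',*p,.051),atz('side',*q,.051))
# cord
n1=np.cross(ray('scene',163,40)[1],ray('scene',284,176.7)[1]);n2=np.cross(ray('side',232,63)[1],ray('side',300,183)[1])
print('end z0',atz('scene',284,176.7,0),atz('scene',284,176.7,.02))
A=np.array([n1,n2]);b=[n1@ray('scene',0,0)[0],n2@ray('side',0,0)[0]]
for z in [0,.05,.1,.2,.3,.4]:
    print(z,np.linalg.solve(A[:,:2],np.array(b)-A[:,2]*z))
for n,p,z in [('key',(276,218),.02),('timer',(232,209),.02),('carton',(163,165),.06)]: print(n,atz('scene',*p,z))
E
```

```text
cams [-0.2247 -0.4933  0.6968] [ 0.231  -0.7829  0.6492]
cap (array([ 0.5388, -0.1924,  0.1308]), np.float64(7.871380904024897e-05)) [ 0.5331 -0.1947  0.135 ] [ 0.5364 -0.1972  0.135 ]
bush (array([ 0.5001, -0.3738,  0.0486]), np.float64(0.00024372070659250405)) [ 0.4961 -0.3745  0.052 ] [ 0.4986 -0.376   0.052 ]
block sc l [ 0.5128 -0.1686  0.082 ]
block sc b [ 0.5592 -0.1725  0.082 ]
block sc r [ 0.5531 -0.2225  0.082 ]
block sc f [ 0.5122 -0.2164  0.082 ]
block sd l [ 0.5125 -0.1703  0.082 ]
block sd f [ 0.5129 -0.2159  0.082 ]
block sd r [ 0.5582 -0.223   0.082 ]
screw [ 0.5159 -0.319   0.0467] [ 0.5113 -0.32    0.051 ] [ 0.5138 -0.3224  0.051 ]
screw [ 0.5432 -0.4112  0.0469] [ 0.5382 -0.4118  0.051 ] [ 0.5412 -0.4137  0.051 ]
screw [ 0.4571 -0.3359  0.0457] [ 0.4515 -0.3372  0.051 ] [ 0.4551 -0.3398  0.051 ]
screw [ 0.4839 -0.4284  0.0469] [ 0.4794 -0.4288  0.051 ] [ 0.4822 -0.4308  0.051 ]
end z0 [0.7148 0.0696 0.    ] [0.6878 0.0534 0.02  ]
0 [ 0.6426 -0.0364]
0.05 [ 0.6195 -0.0117]
0.1 [0.5965 0.0131]
0.2 [0.5504 0.0625]
0.3 [0.5043 0.1119]
0.4 [0.4582 0.1613]
key [ 0.5104 -0.0275  0.02  ]
timer [0.4862 0.0924 0.02  ]
carton [0.518  0.3554 0.06  ]
```

```bash
python3 - <<'E'
import cv2
a=cv2.imread("pics/scene0.png");b=cv2.imread("pics/side0.png")
cv2.imwrite("pics/sc3.png",cv2.resize(a[0:200,90:310],None,fx=3,fy=3,interpolation=cv2.INTER_CUBIC))
cv2.imwrite("pics/sd3.png",cv2.resize(b[0:200,130:350],None,fx=3,fy=3,interpolation=cv2.INTER_CUBIC))
E
```

```text
(no output)
```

View pics/sc3.png

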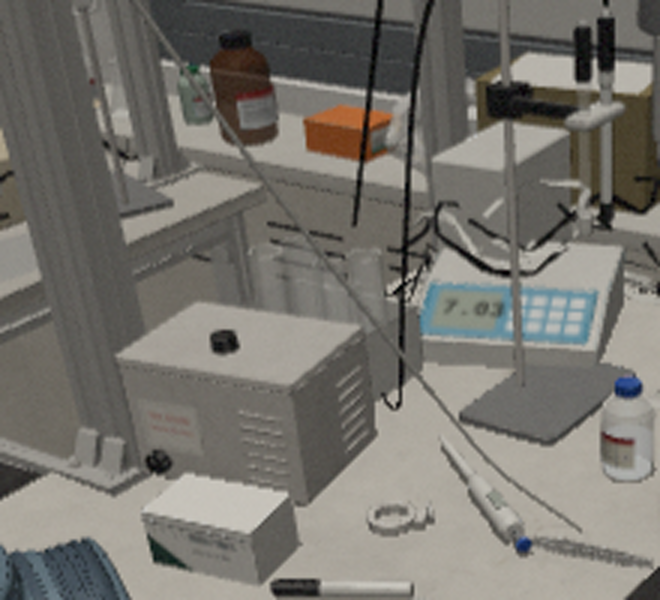

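View pics/sd3.png

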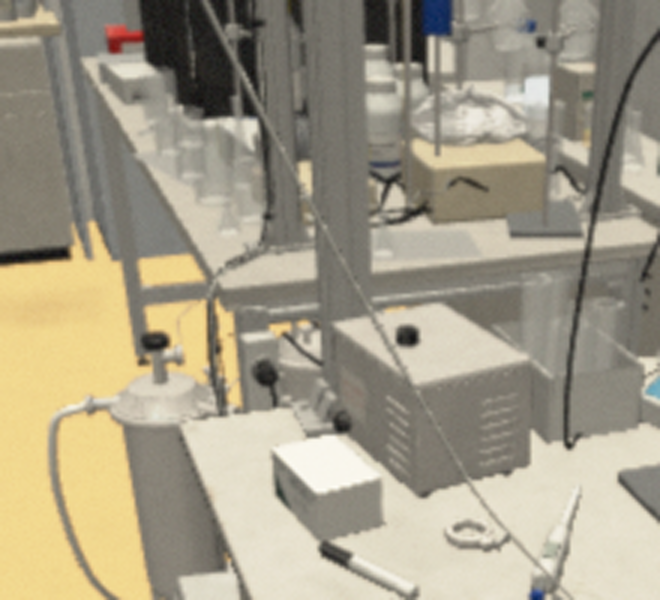

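```bash
python3 - <<'E'
from h import *
np.set_printoptions(precision=3,suppress=True)
sc=[(134,0),(155,30),(176.7,60),(200,90),(223.3,118.3),(256.7,156.7),(270,168),(283.3,176.7)]
sd=np.array([(198.3,0),(226.7,55),(253.3,103.3),(273.3,138.3),(293.3,168.3),(316.7,196.7),(325,206)])
t=np.linspace(0,6,1201);sdi=np.c_[np.interp(t,range(7),sd[:,0]),np.interp(t,range(7),sd[:,1])]
for p in sc:
    r=[tri(p,q) for q in sdi];i=np.argmin([x[1] for x in r]);print(p,sdi[i],r[i][0],r[i][1], np.hypot(*r[i][0][:2]))
E
```

```text
(134, 0) [198.3   0. ] [0.405 0.213 0.525] 0.004368287664993678 0.4580650305802782
(155, 30) [212.216  26.95 ] [0.428 0.195 0.469] 3.5608447673000485e-05 0.4698940159839877
(176.7, 60) [228.163  57.656] [0.456 0.176 0.404] 2.234102799448676e-05 0.488680104959945
(200, 90) [245.985  90.018] [0.49  0.152 0.331] 0.00010268905631073023 0.5127347304767284
(223.3, 118.3) [264.2   122.375] [0.526 0.123 0.253] 5.9389336694014734e-05 0.5400274669938157
(256.7, 156.7) [294.821 170.146] [0.597 0.082 0.124] 7.803811621723627e-05 0.6028075498760744
(270, 168) [308.159 186.334] [0.631 0.063 0.077] 0.00014314005890584403 0.6338864955916463
(283.3, 176.7) [319.522 199.862] [0.655 0.036 0.044] 1.3228020539797642e-05 0.6555547195956811
```

```bash
cat >> h.py <<'E'
def st():
    from plant import sense
    s=sense();M=R.from_rotvec(s['ee_rot']).as_matrix()
    print('t',round(s['time_s'],3),'p',s['eef_pos'].round(4),'x',M[:,0].round(3),'y',M[:,1].round(3),'z',M[:,2].round(4),'q',s['q'].round(3),'F',s['ft_force'].round(2),'w',round(s['grip_width'],4))
    return s,M
def inc(M,p,targets):
    for t in targets: print(np.array(t), '->', (M.T@(np.array(t)-p)).round(4))
E
python3 - <<'E'
from h import *
np.set_printoptions(precision=3,suppress=True)
s,M=st()
p=s['eef_pos']
inc(M,p,[(.15,.29,.24),(.265,.18,.24),(.33,0,.24),(.42,-.196,.24)])
for q in [(455,280),(500,285),(463,270)]: print(atz('scene',*q,0))
print(atz('side',380,375,0),atz('side',470,380,0))
print('laptop lid',atz('scene',335,175,.02),atz('scene',440,190,.02),atz('scene',410,235,.02))
E
```

```text
t 0.15 p [0.143 0.556 0.238] x [ 0.249  0.968 -0.001] y [ 0.968 -0.249 -0.   ] z [-0.001 -0.001 -1.   ] q [ 1.113  0.181  1.608 -0.     1.354 -0.206] F [-0.44 -0.37 -0.32] w 0.0879
[0.15 0.29 0.24] -> [-0.256  0.073 -0.002]
[0.265 0.18  0.24 ] -> [-0.334  0.212 -0.002]
[0.33 0.   0.24] -> [-0.492  0.32  -0.001]
[ 0.42  -0.196  0.24 ] -> [-0.66   0.456 -0.001]
[ 0.537 -0.466  0.   ]
[ 0.57  -0.551  0.   ]
[ 0.577 -0.474 -0.   ]
[ 0.548 -0.458  0.   ] [ 0.693 -0.521  0.   ]
laptop lid [ 0.768 -0.071  0.02 ] [ 0.838 -0.352  0.02 ] [ 0.612 -0.34   0.02 ]
```

Emit:
{"method": "play_rows", "body": {"increments": [[[-0.035, 0.01, 0], 0], [[-0.075, 0.02, 0], 0], [[-0.12, 0.034, 0], -0.05], [[-0.165, 0.047, 0], -0.12], [[-0.205, 0.058, 0], -0.2], [[-0.24, 0.068, 0], -0.28], [[-0.256, 0.073, 0], -0.36], [[-0.256, 0.073, 0], -0.42]]}}

```text
time_s: 1.15
eef_pos: [0.1502, 0.2898, 0.2386]
ee_rot: [2.026, 2.401, 0.001]
ft_force: [0.1, 0.3, 0.9]
grip_width: 0.0879
```

```bash
python3 - <<'E'
from h import *
np.set_printoptions(precision=3,suppress=True)
s,M=st()
inc(M,s['eef_pos'],[(.21,.24,.24),(.265,.18,.24),(.305,.09,.24),(.335,0,.24)])
E
```

```text
t 1.15 p [0.15  0.29  0.239] x [-0.168  0.986  0.   ] y [0.986 0.168 0.001] z [ 0.001  0.    -1.   ] q [ 0.724 -0.457  2.168 -0.     1.43  -1.016] F [0.12 0.34 0.86] w 0.0879
[0.21 0.24 0.24] -> [-0.059  0.051 -0.001]
[0.265 0.18  0.24 ] -> [-0.128  0.095 -0.001]
[0.305 0.09  0.24 ] -> [-0.223  0.119 -0.001]
[0.335 0.    0.24 ] -> [-0.317  0.134 -0.001]
```

Emit:
{"method": "play_rows", "body": {"increments": [[[-0.03, 0.025, 0], 0], [[-0.062, 0.052, 0], 0], [[-0.098, 0.077, 0], 0], [[-0.135, 0.096, 0], 0], [[-0.18, 0.108, 0], 0], [[-0.225, 0.119, 0], 0], [[-0.27, 0.127, 0], 0], [[-0.317, 0.134, 0], 0]]}}

```text
time_s: 2.15
eef_pos: [0.3355, -0.0008, 0.2388]
ee_rot: [2.027, 2.4, 0.001]
ft_force: [1.2, -1.0, 0.5]
grip_width: 0.088
```

```bash
python3 - <<'E'
from h import *
np.set_printoptions(precision=3,suppress=True)
s,M=st()
inc(M,s['eef_pos'],[(.40,-.10,.26),(.46,-.196,.27),(.47,-.196,.27)])
E
```

```text
t 2.15 p [ 0.336 -0.001  0.239] x [-0.167  0.986 -0.   ] y [0.986 0.167 0.001] z [ 0.001 -0.    -1.   ] q [-0.361 -0.428  2.15   0.     1.419 -2.1  ] F [ 1.18 -0.95  0.55] w 0.088
[ 0.4  -0.1   0.26] -> [-0.109  0.047 -0.021]
[ 0.46  -0.196  0.27 ] -> [-0.213  0.09  -0.031]
[ 0.47  -0.196  0.27 ] -> [-0.215  0.1   -0.031]
```

Emit:
{"method": "play_rows", "body": {"increments": [[[-0.035, 0.015, -0.01], 0.03], [[-0.075, 0.032, -0.02], 0.07], [[-0.115, 0.05, -0.03], 0.12], [[-0.15, 0.064, -0.03], 0.17], [[-0.185, 0.078, -0.03], 0.17], [[-0.207, 0.087, -0.03], 0.17], [[-0.213, 0.09, -0.03], 0.17], [[-0.213, 0.09, -0.03], 0.17]]}}

```text
time_s: 3.15
eef_pos: [0.4594, -0.1939, 0.2684]
ee_rot: [-2.223, -2.219, 0.0]
ft_force: [-0.1, 0.2, -0.6]
grip_width: 0.0884
```

```bash
python3 - <<'E'
from h import *
from plant import *
np.set_printoptions(precision=4,suppress=True)
s,M=st()
d=read_camera("wrist");cv2.imwrite("pics/w1.png",d["pixels"])
Rc=R.from_rotvec(d['rvec']).as_matrix();o=-Rc.T@d['tvec'];print('cam',o,Rc[2],'in tool',M.T@(o-s['eef_pos']))
pickle.dump((d['intrinsics'],d['rvec'],d['tvec'],s),open('w1.pkl','wb'))
E
```

```text
t 3.15 p [ 0.4594 -0.1939  0.2684] x [0.002 1.    0.001] y [ 1.    -0.002 -0.001] z [-0.0008  0.0007 -1.    ] q [-0.638 -0.017  1.759  0.     1.401 -2.207] F [-0.07  0.2  -0.58] w 0.0884
cam [ 0.394  -0.1944  0.4145] [ 0.2596 -0.0006 -0.9657] in tool [-0.0006 -0.0655 -0.1461]
```

View pics/w1.png

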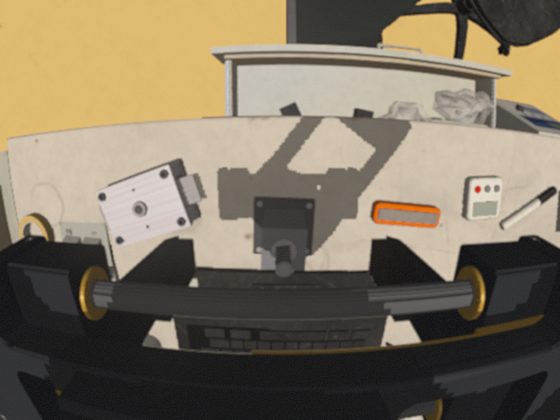

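```bash
cat >> h.py <<'E'
def wproj(d,P):
    K,rv,tv=d
    Rc=R.from_rotvec(rv).as_matrix();c=(Rc@np.atleast_2d(P).T).T+tv
    th=np.arctan2(np.hypot(c[:,0],c[:,1]),c[:,2]);ph=np.arctan2(c[:,1],c[:,0])
    return np.c_[K[0,2]+K[0,0]*th*np.cos(ph),K[1,2]+K[1,1]*th*np.sin(ph)]
def watz(d,u,v,z):
    K,rv,tv=d;Rc=R.from_rotvec(rv).as_matrix();o=-Rc.T@tv
    a=(u-K[0,2])/K[0,0];b=(v-K[1,2])/K[1,1];th=np.hypot(a,b)
    w=Rc.T@np.array([np.sin(th)*a/th,np.sin(th)*b/th,np.cos(th)])
    return o+w*(z-o[2])/w[2]
E
python3 - <<'E'
from h import *
K,rv,tv,s=pickle.load(open('w1.pkl','rb'));d=(K,rv,tv)
a=cv2.imread('pics/w1.png')
cv2.imwrite('pics/w1a.png',cv2.resize(a[190:290,234:334],None,fx=6,fy=6,interpolation=cv2.INTER_CUBIC))
cv2.imwrite('pics/w1b.png',cv2.resize(a[155:255,90:210],None,fx=6,fy=6,interpolation=cv2.INTER_CUBIC))
print(wproj(d,[(.535,-.196,.135),(.535,-.196,.082),(.4975,-.375,.052)]))
E
```

```text
[[280.72393335 269.41872565]
 [280.88121544 247.91685651]
 [136.916081   208.04521479]]
```

View pics/w1a.png

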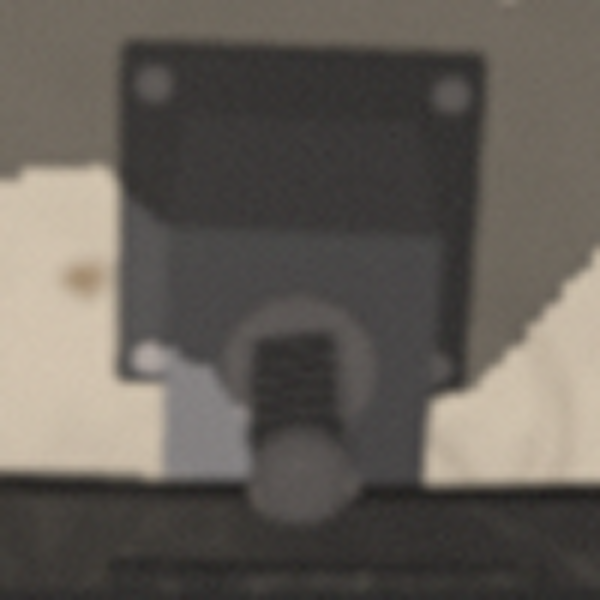

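View pics/w1b.png

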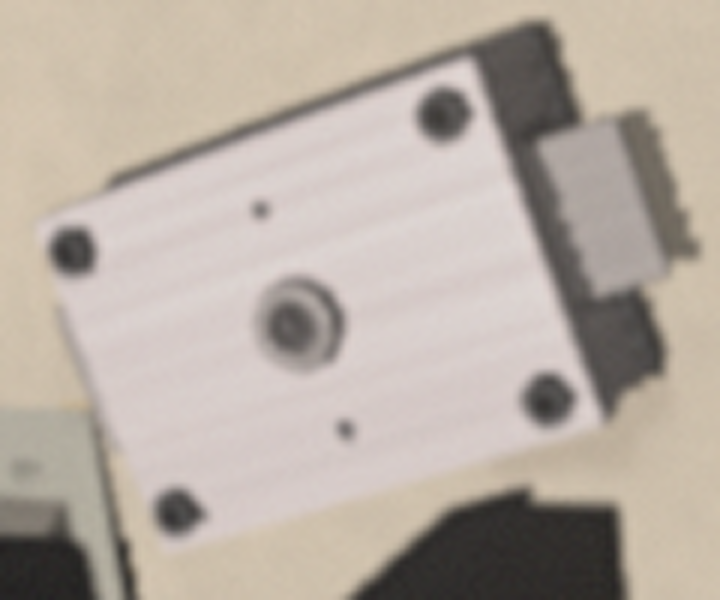

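```bash
python3 - <<'E'
from h import *
np.set_printoptions(precision=4,suppress=True)
K,rv,tv,s=pickle.load(open('w1.pkl','rb'));d=(K,rv,tv)
Z=lambda x,y,x0,y0:((x+.5)/6-.5+x0,(y+.5)/6-.5+y0)
print('cap',watz(d,*Z(304,475,234,190),.135))
print('collar l/r',watz(d,*Z(222,365,234,190),.087),watz(d,*Z(378,365,234,190),.087))
print('collar top',watz(d,*Z(300,295,234,190),.087))
for n,p in dict(fl=(165,238),fr=(440,236)).items(): print('blk',n,watz(d,*Z(*p,234,190),.082))
for n,p in dict(a=(125,42),b=(485,57),c=(120,380),dd=(462,388)).items(): print('foot',n,watz(d,*Z(*p,234,190),.008))
print('grip bottom',watz(d,*Z(255,342,234,190),.087),watz(d,*Z(335,334,234,190),.087))
print('bush',watz(d,*Z(298,325,90,155),.052))
sc=[watz(d,*Z(*p,90,155),.051) for p in [(73,250),(443,113),(548,398),(178,512)]]
print(np.array(sc),np.mean(sc,0))
E
```

```text
cap [ 0.5343 -0.1926  0.135 ]
collar l/r [ 0.5358 -0.2073  0.087 ] [ 0.536  -0.1788  0.087 ]
collar top [ 0.5221 -0.193   0.087 ]
blk fl [ 0.513  -0.2174  0.082 ]
blk fr [ 0.5128 -0.1676  0.082 ]
foot a [ 0.4947 -0.2302  0.008 ]
foot b [ 0.4983 -0.1526  0.008 ]
foot c [ 0.5739 -0.2336  0.008 ]
foot dd [ 0.5761 -0.1558  0.008 ]
grip bottom [ 0.5313 -0.2012  0.087 ] [ 0.5298 -0.1867  0.087 ]
bush [ 0.4984 -0.3718  0.052 ]
[[ 0.4821 -0.4262  0.051 ]
 [ 0.4551 -0.335   0.051 ]
 [ 0.514  -0.3176  0.051 ]
 [ 0.5414 -0.4088  0.051 ]] [ 0.4982 -0.3719  0.051 ]
```

Emit:
{"method": "play_rows", "body": {"increments": [[[0, 0.01, 0.03], 0], [[0, 0.02, 0.06], 0], [[0.001, 0.03, 0.09], 0], [[0.001, 0.03, 0.108], 0], [[0.001, 0.03, 0.108], 0]]}}

```text
time_s: 3.82
eef_pos: [0.4886, -0.1923, 0.1597]
ee_rot: [-2.221, -2.218, 0.001]
ft_force: [-0.4, 0.4, 0.5]
grip_width: 0.0885
```

```bash
python3 - <<'E'
from h import *
from plant import *
s,M=st()
d=read_camera("wrist");a=d["pixels"];cv2.imwrite("pics/w2.png",a)
pickle.dump((d['intrinsics'],d['rvec'],d['tvec'],s),open('w2.pkl','wb'))
cv2.imwrite('pics/w2a.png',cv2.resize(a[170:300,214:354],None,fx=5,fy=4.6,interpolation=cv2.INTER_CUBIC))
E
```

```text
t 3.825 p [ 0.4886 -0.1923  0.1597] x [0.001 1.    0.002] y [ 1.    -0.001 -0.002] z [-0.0024  0.0016 -1.    ] q [-0.601  0.159  1.802 -0.     1.183 -2.171] F [-0.38  0.45  0.47] w 0.0885
```

View pics/w2a.png

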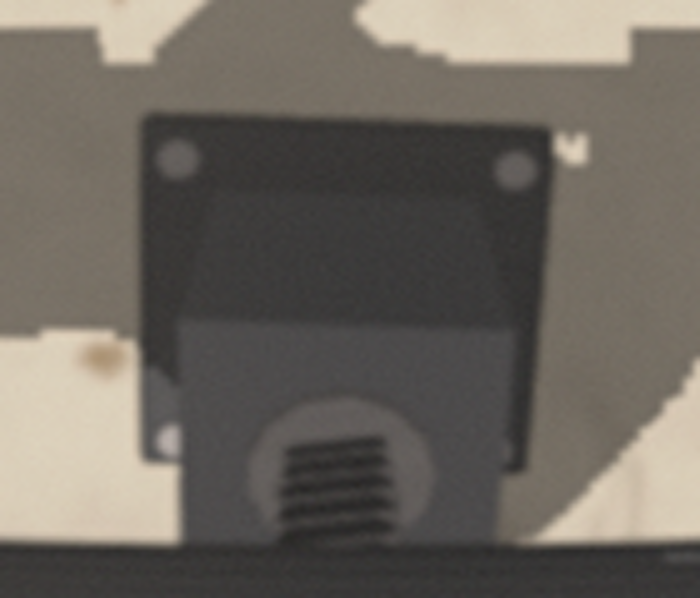

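```bash
python3 - <<'E'
from h import *
np.set_printoptions(precision=4,suppress=True)
K,rv,tv,s=pickle.load(open('w2.pkl','rb'));d=(K,rv,tv)
Z=lambda x,y:((x+.5)/5-.5+214,(y+.5)/4.6-.5+170)
a=watz(d,*Z(285,450),.088);b=watz(d,*Z(385,437),.088);print(a,b,np.degrees(np.arctan2(-(b-a)[0],(b-a)[1])))
print('collar',watz(d,*Z(250,478),.087),watz(d,*Z(434,478),.087),watz(d,*Z(342,397),.087))
print('blk',watz(d,*Z(180,318),.082),watz(d,*Z(516,328),.082))
print('foot',[watz(d,*Z(*p),.008) for p in [(145,115),(551,128),(142,462),(523,470)]])
# grip width
E
```

```text
[ 0.5312 -0.2015  0.088 ] [ 0.5289 -0.1866  0.088 ] 8.862370674090565
collar [ 0.5369 -0.2069  0.087 ] [ 0.537  -0.1791  0.087 ] [ 0.5222 -0.193   0.087 ]
blk [ 0.5106 -0.2169  0.082 ] [ 0.5125 -0.1671  0.082 ]
foot [array([ 0.4947, -0.2301,  0.008 ]), array([ 0.4977, -0.1531,  0.008 ]), array([ 0.5741, -0.234 ,  0.008 ]), array([ 0.5762, -0.1558,  0.008 ])]
```

Emit:
{"method": "play_rows", "body": {"increments": [[[0, 0.025, 0], -0.08], [[-0.0007, 0.045, 0], -0.148], [[-0.0007, 0.048, 0.0], -0.148], [[-0.0007, 0.048, 0.03], -0.148], [[-0.0007, 0.048, 0.055], -0.148], [[-0.0007, 0.048, 0.067], -0.148], [[-0.0007, 0.048, 0.067], -0.148], [[-0.0007, 0.048, 0.067], -0.148]]}}

```text
time_s: 4.88
eef_pos: [0.5383, -0.1946, 0.095]
ee_rot: [2.053, 2.376, 0.0]
ft_force: [-0.1, 0.0, 0.0]
grip_width: 0.0881
```

```bash
python3 - <<'E'
from h import *
from plant import *
s,M=st();print(np.degrees(np.arctan2(-M[0,0],M[1,0])))
for n in ['scene','side']:
    a=read_camera(n)["pixels"];cv2.imwrite(f'pics/{n}3.png',a)
    x,y=(300,170) if n=='scene' else (270,190)
    cv2.imwrite(f'pics/{n}3a.png',cv2.resize(a[y:y+100,x:x+110],None,fx=6,fy=6,interpolation=cv2.INTER_CUBIC))
E
```

```text
t 4.875 p [ 0.5383 -0.1946  0.095 ] x [-0.145  0.989 -0.001] y [0.989 0.145 0.001] z [ 0.0016 -0.001  -1.    ] q [-0.554  0.343  1.723 -0.     1.074 -2.271] F [-0.1   0.04  0.03] w 0.0881
8.35431920632133
```

View pics/scene3a.png

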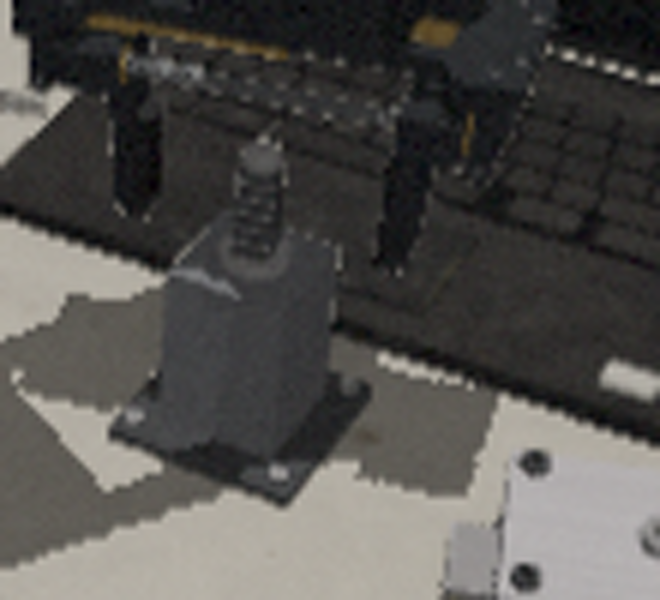

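View pics/side3a.png

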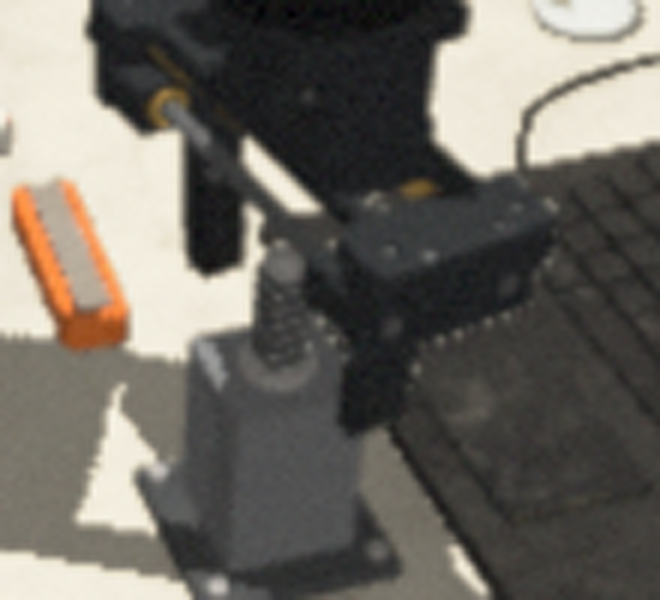

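Emit:
{"method": "play_rows", "body": {"increments": [[[0.0018, -0.0018, 0], 0], [[0.0018, -0.0018, 0.003], 0], [[0.0018, -0.0018, 0.006], 0], [[0.0018, -0.0018, 0.006], 0]]}}

```text
time_s: 5.48
eef_pos: [0.5354, -0.1924, 0.0873]
ee_rot: [-2.053, -2.377, 0.0]
ft_force: [-0.1, -0.2, -0.2]
grip_width: 0.0884
```

```bash
python3 - <<'E'
from h import *
s,M=st()
E
```

```text
t 5.475 p [ 0.5354 -0.1924  0.0873] x [-0.146  0.989  0.001] y [ 0.989  0.146 -0.001] z [-7.e-04  4.e-04 -1.e+00] q [-0.554  0.35   1.733 -0.     1.06  -2.271] F [-0.08 -0.23 -0.2 ] w 0.0884
```

Emit:
{"method": "play_rows", "body": {"increments": [[[0, 0, 0], 0]]}}

```text
time_s: 5.6
eef_pos: [0.5356, -0.1926, 0.0876]
ee_rot: [-2.053, -2.378, 0.0]
ft_force: [-1.0, 0.6, -0.1]
grip_width: 0.0879
```

Emit:
{"method": "play_rows", "body": {"increments": [[[0, 0, 0], 0]]}}

```text
time_s: 5.72
eef_pos: [0.5358, -0.1926, 0.0878]
ee_rot: [2.053, 2.378, 0.0]
ft_force: [-0.7, 0.2, -1.0]
grip_width: 0.0883
```

Emit:
{"method": "play_rows", "body": {"increments": [[[0, 0, 0], 0], [[0, 0, 0], 0], [[0, 0, 0], 0], [[0, 0, 0], 0], [[0, 0, 0], 0], [[0, 0, 0], 0], [[0, 0, 0], 0], [[0, 0, 0], 0]], "claw": 0}}

```text
time_s: 6.72
eef_pos: [0.5357, -0.1925, 0.0877]
ee_rot: [-2.053, -2.378, -0.0]
ft_force: [-0.6, -0.4, -0.2]
grip_width: 0.016
```

```bash
python3 - <<'E'
from h import *
s,M=st()
print(s['torque'])
E
```

```text
t 6.725 p [ 0.5357 -0.1925  0.0877] x [-0.146  0.989  0.   ] y [ 0.989  0.146 -0.   ] z [-0.  0. -1.] q [-0.554  0.349  1.732  0.     1.06  -2.271] F [-0.65 -0.36 -0.24] w 0.016
[ 0.02126708  0.02786181 -0.00337243]
```

Emit:
{"method": "play_rows", "body": {"increments": [[[0, 0, -0.01], 0], [[0, 0, -0.024], 0], [[0, 0, -0.038], 0], [[0, 0, -0.052], 0], [[0, 0, -0.066], 0], [[0, 0, -0.08], 0], [[0, 0, -0.095], 0], [[0, 0, -0.095], 0]]}}

```text
time_s: 7.72
eef_pos: [0.5365, -0.1931, 0.1845]
ee_rot: [2.051, 2.376, 0.001]
ft_force: [0.1, -1.0, -1.7]
grip_width: 0.0158
```

```bash
python3 - <<'E'
from h import *
s,M=st()
p=s['eef_pos'];inc(M,p,[(.4984,-.3718,.182),(.498,-.373,.182)])
E
```

```text
t 7.725 p [ 0.5365 -0.1931  0.1845] x [-0.146  0.989 -0.002] y [0.989 0.146 0.002] z [ 0.0025 -0.0016 -1.    ] q [-0.554  0.222  1.673 -0.     1.244 -2.271] F [ 0.14 -0.97 -1.69] w 0.0158
[ 0.4984 -0.3718  0.182 ] -> [-0.1712 -0.0638  0.0026]
[ 0.498 -0.373  0.182] -> [-0.1724 -0.0644  0.0026]
```

Emit:
{"method": "play_rows", "body": {"increments": [[[-0.02, -0.008, 0], 0], [[-0.05, -0.019, 0], 0], [[-0.085, -0.032, 0], 0], [[-0.12, -0.045, 0], 0], [[-0.15, -0.056, 0], 0], [[-0.165, -0.062, 0], 0], [[-0.172, -0.064, 0], 0], [[-0.172, -0.064, 0.01], 0]]}}

```text
time_s: 8.72
eef_pos: [0.4978, -0.3723, 0.173]
ee_rot: [2.052, 2.377, 0.0]
ft_force: [-0.7, -0.6, -2.1]
grip_width: 0.0159
```

Emit:
{"method": "play_rows", "body": {"increments": [[[0, 0, 0.012], 0], [[0, 0, 0.025], 0], [[0, 0, 0.032], 0], [[0, 0, 0.032], 0]]}}

```text
time_s: 9.22
eef_pos: [0.4972, -0.3714, 0.1397]
ee_rot: [-2.052, -2.377, -0.0]
ft_force: [0.6, -0.8, -2.6]
grip_width: 0.0156
```

```bash
python3 - <<'E'
from h import *
from plant import *
s,M=st()
for n in ['scene','side']:
    a=read_camera(n)["pixels"];cv2.imwrite(f'pics/{n}4.png',a)
    x,y=(365,210) if n=='scene' else (285,265)
    cv2.imwrite(f'pics/{n}4a.png',cv2.resize(a[y:y+75,x:x+100],None,fx=8,fy=8,interpolation=cv2.INTER_CUBIC))
E
```

```text
t 9.225 p [ 0.4972 -0.3714  0.1397] x [-0.146  0.989  0.001] y [ 0.989  0.146 -0.001] z [-0.0011  0.0012 -1.    ] q [-0.833  0.381  1.567  0.     1.195 -2.55 ] F [ 0.61 -0.76 -2.65] w 0.0156
```

View pics/scene4a.png

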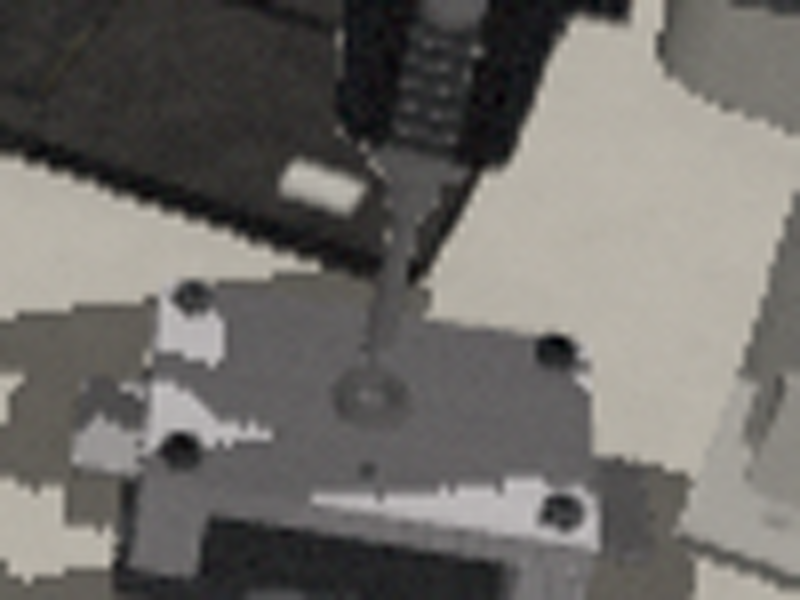

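View pics/side4a.png

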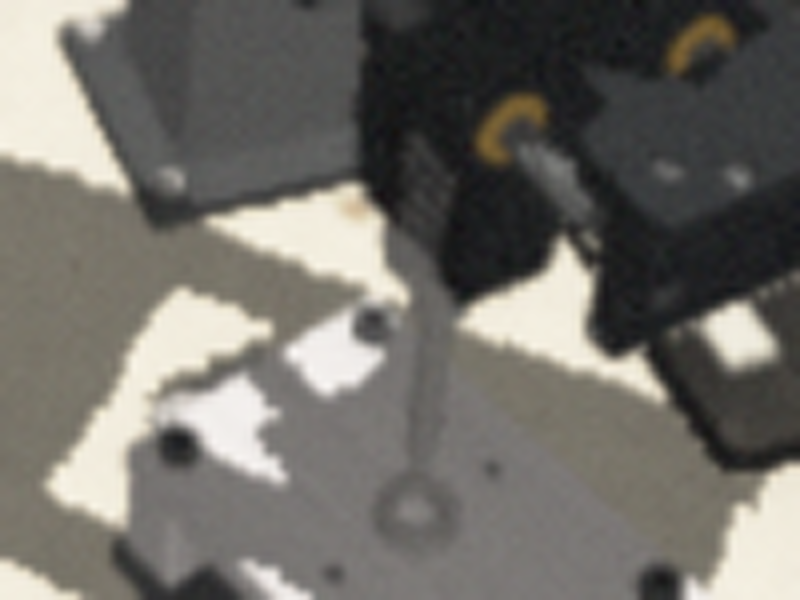

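```bash
python3 - <<'E'
from h import *
np.set_printoptions(precision=1,suppress=True)
P=np.array([(.4975,-.372,z) for z in (.188,.178,.138,.133,.117,.062,.052)])
for c,(x,y) in dict(scene=(365,210),side=(285,265)).items():
    q=(proj(c,P)-[x,y]+.5)*8-.5
    print(c);print(np.c_[P[:,2],q])
E
```

```text
scene
[[  0.2 457.9 -19.2]
 [  0.2 450.7  13.7]
 [  0.1 423.1 140.6]
 [  0.1 419.8 156. ]
 [  0.1 409.2 204.5]
 [  0.1 374.6 363.8]
 [  0.1 368.6 391.6]]
side
[[  0.2 467.3  70.5]
 [  0.2 462.5 105.5]
 [  0.1 444.3 239.6]
 [  0.1 442.1 255.7]
 [  0.1 435.2 306.5]
 [  0.1 412.7 471.2]
 [  0.1 408.8 499.6]]
```

```bash
python3 - <<'E'
import cv2,numpy as np
for n,(x,y) in dict(scene=(396,248),side=(322,316)).items():
    a=cv2.imread(f'pics/{n}4.png')[y:y+26,x:x+34].astype(float)
    a=np.clip((a-50)*1.9,0,255).astype('uint8')
    cv2.imwrite(f'pics/{n}4b.png',cv2.resize(a,None,fx=20,fy=20,interpolation=cv2.INTER_CUBIC))
E
```

```text
(no output)
```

View pics/scene4b.png

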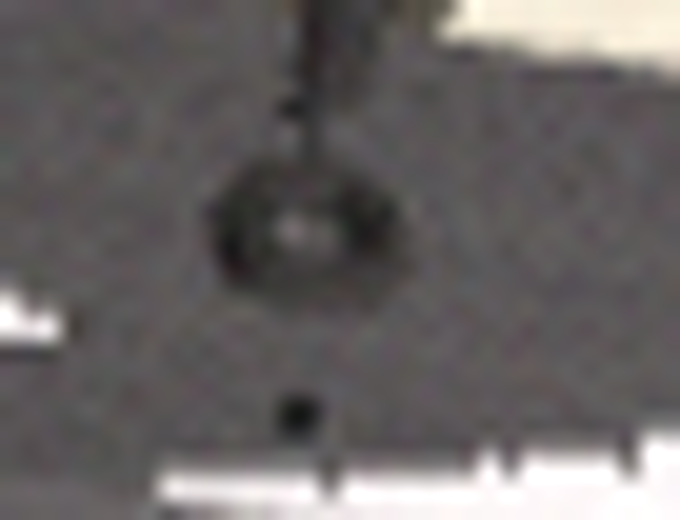

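View pics/side4b.png

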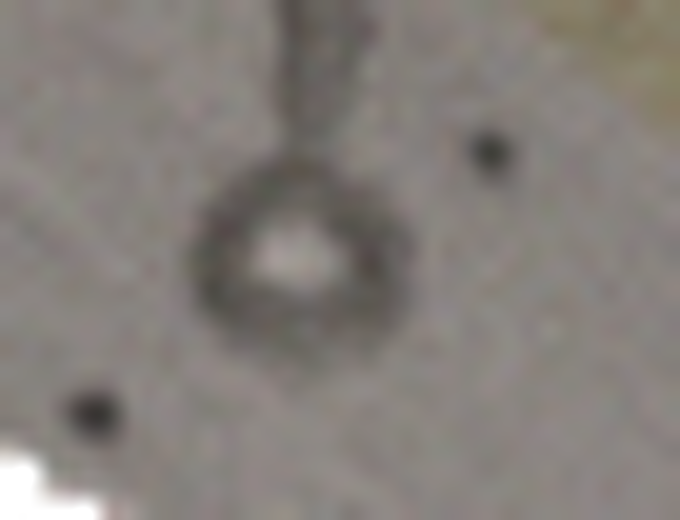

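```bash
python3 - <<'E'
from h import *
np.set_printoptions(precision=4,suppress=True)
for c in CAM: 
    M=R.from_rotvec(CAM[c][3]).as_matrix();print(c,M[0],M[1], (M@[.4975,-.372,.055]+CAM[c][4])[2])
# unknown: tip offset (ax,ay,az) from nominal, bush offset (bx,by); camera shifts per cam 2
# relative: obs(bush)-obs(tip) = J(b - a)
P0=np.array([.4975,-.372,.0627]);B0=np.array([.4975,-.372,.052])
A=[];y=[]
obs=dict(scene=((310,140),(308,228)),side=((310,150),(299,256)))
for c,(t,b) in obs.items():
    d=(np.array(b)-t)/20.
    base=proj(c,B0)-proj(c,P0)
    J=np.array([(proj(c,B0+e)-proj(c,B0-e))[0]/.002 for e in np.eye(3)*.001]).T
    A.append(J);y.append(d-base[0])
A=np.vstack(A);y=np.hstack(y)
s,r,_,_=np.linalg.lstsq(A,y,rcond=None);print(s,r,A@s-y)
s,r,_,_=np.linalg.lstsq(A[:,:2],y,rcond=None);print(s,A[:,:2]@s-y)
s,r,_,_=np.linalg.lstsq(A[[0,2],:2],y[[0,2]],rcond=None);print('horiz only',s)
E
```

```text
scene [ 0.5176 -0.8554 -0.0212] [-0.5143 -0.2913 -0.8066] 0.92493668066824
side [ 0.9373 -0.3483  0.0107] [-0.1907 -0.5382 -0.8209] 0.7323334330911115
[-0.001  -0.0021 -0.0008] [0.0839] [ 0.0688  0.2088  0.0433 -0.1836]
[-0.0015 -0.0025] [ 0.2222  0.1223 -0.0734 -0.2519]
horiz only [-0.001  -0.0018]
```

Emit:
{"method": "play_rows", "body": {"increments": [[[-0.0015, -0.0006, 0], 0], [[-0.0015, -0.0006, 0.0], 0], [[-0.0015, -0.0006, 0.005], 0], [[-0.0015, -0.0006, 0.01], 0], [[-0.0015, -0.0006, 0.01], 0]]}}

```text
time_s: 9.95
eef_pos: [0.4967, -0.3732, 0.1298]
ee_rot: [-2.052, -2.377, -0.0]
ft_force: [0.1, -0.2, -2.2]
grip_width: 0.0159
```

Emit:
{"method": "play_rows", "body": {"increments": [[[0, 0, 0.004], 0], [[0, 0, 0.008], 0], [[0, 0, 0.008], 0]]}}

```text
time_s: 10.32
eef_pos: [0.4968, -0.3734, 0.1222]
ee_rot: [-2.053, -2.377, -0.0]
ft_force: [-0.1, 0.1, -2.1]
grip_width: 0.0155
```

```bash
python3 - <<'E'
from h import *
from plant import *
o=[]
for n,(x,y) in dict(scene=(391,233),side=(317,298)).items():
    a=read_camera(n)["pixels"][y:y+40,x:x+44].astype(float)
    a=np.clip((a-50)*1.7,0,255).astype('uint8');o.append(cv2.resize(a,None,fx=9,fy=9,interpolation=cv2.INTER_CUBIC))
cv2.imwrite('pics/p5.png',np.hstack(o))
E
```

```text
(no output)
```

View pics/p5.png

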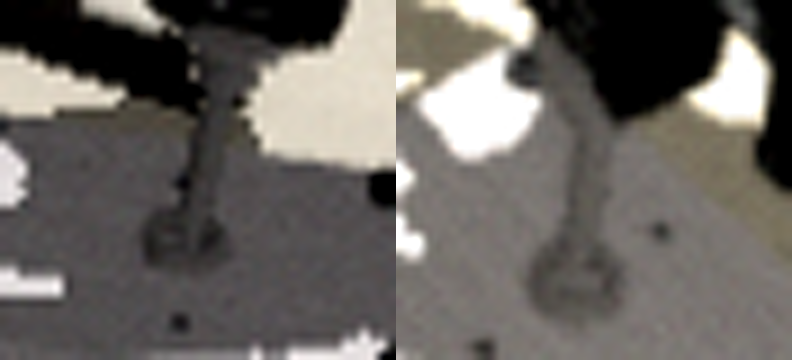

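```bash
python3 - <<'E'
from h import *
from plant import *
o=[]
for n,(x,y) in dict(scene=(394,238),side=(320,304)).items():
    im=read_camera(n)["pixels"];cv2.imwrite(f'pics/{n}6.png',im)
    a=im[y:y+36,x:x+36].astype(float)
    a=np.clip((a-50)*1.9,0,255).astype('uint8');o.append(cv2.resize(a,None,fx=11,fy=11,interpolation=cv2.INTER_CUBIC))
cv2.imwrite('pics/p6.png',np.hstack(o))
s,M=st()
p=s['eef_pos']
for c,(x,y) in dict(scene=(394,238),side=(320,304)).items():
    q=(proj(c,[(p[0],p[1],z) for z in (.09,.07,.052)])-[x,y]+.5)*11-.5;print(c,q.round(0).tolist())
E
```

```text
t 10.525 p [ 0.4971 -0.3737  0.1229] x [-0.146  0.989 -0.   ] y [0.989 0.146 0.   ] z [ 2.e-04 -2.e-04 -1.e+00] q [-0.835  0.403  1.574 -0.     1.164 -2.552] F [ 0.03 -0.76 -3.51] w 0.0155
scene [[229.0, 87.0], [211.0, 166.0], [196.0, 235.0]]
side [[201.0, 115.0], [190.0, 196.0], [180.0, 267.0]]
```

View pics/p6.png

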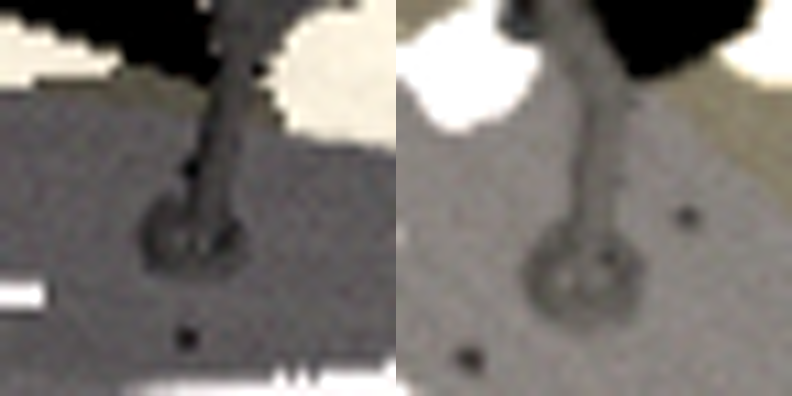

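Emit:
{"method": "play_rows", "body": {"increments": [[[0.0011, 0.0007, 0], 0], [[0.0011, 0.0007, 0.004], 0], [[0.0011, 0.0007, 0.008], 0], [[0.0011, 0.0007, 0.008], 0]]}}

```text
time_s: 11.02
eef_pos: [0.4973, -0.3721, 0.114]
ee_rot: [-2.052, -2.377, -0.0]
ft_force: [-0.8, -0.5, -3.0]
grip_width: 0.0161
```

Emit:
{"method": "play_rows", "body": {"increments": [[[0, 0, 0], 0]]}}

```text
time_s: 11.15
eef_pos: [0.4975, -0.3724, 0.1146]
ee_rot: [-2.053, -2.378, 0.0]
ft_force: [0.2, -0.8, -3.3]
grip_width: 0.0158
```

Emit:
{"method": "play_rows", "body": {"increments": [[[0, 0, 0.002], 0], [[0, 0, 0.004], 0], [[0, 0, 0.004], 0]]}}

```text
time_s: 11.52
eef_pos: [0.4975, -0.3723, 0.1105]
ee_rot: [-2.053, -2.377, -0.0]
ft_force: [-0.6, -0.9, -3.2]
grip_width: 0.016
```

Emit:
{"method": "play_rows", "body": {"increments": [[[0, 0, 0.002], 0], [[0, 0, 0.002], 0]]}}

```text
time_s: 11.78
eef_pos: [0.4975, -0.3723, 0.1085]
ee_rot: [-2.053, -2.377, -0.0]
ft_force: [-0.1, -0.2, -3.1]
grip_width: 0.0159
```

Emit:
{"method": "play_rows", "body": {"increments": [[[0, 0, 0.002], 0], [[0, 0, 0.002], 0]]}}

```text
time_s: 12.02
eef_pos: [0.4975, -0.3723, 0.1065]
ee_rot: [-2.053, -2.377, -0.0]
ft_force: [0.3, 0.0, -2.8]
grip_width: 0.0156
```

Emit:
{"method": "play_rows", "body": {"increments": [[[0, 0, 0.002], 0], [[0, 0, 0.002], 0]]}}

```text
time_s: 12.28
eef_pos: [0.4975, -0.3723, 0.1045]
ee_rot: [-2.053, -2.377, -0.0]
ft_force: [-0.2, -0.1, -3.1]
grip_width: 0.0157
```

Emit:
{"method": "play_rows", "body": {"increments": [[[0, 0, 0.002], 0], [[0, 0, 0.002], 0]]}}

```text
time_s: 12.52
eef_pos: [0.4976, -0.3724, 0.1026]
ee_rot: [-2.053, -2.378, -0.0]
ft_force: [-1.1, 0.0, -4.1]
grip_width: 0.0156
```

Emit:
{"method": "play_rows", "body": {"increments": [[[0, 0, 0.002], 0], [[0, 0, 0.002], 0]]}}

```text
time_s: 12.78
eef_pos: [0.4978, -0.3726, 0.1011]
ee_rot: [2.053, 2.377, -0.0]
ft_force: [-0.8, 0.2, 0.6]
grip_width: 0.0158
```

Emit:
{"method": "play_rows", "body": {"increments": [[[0, 0, 0.002], 0], [[0, 0, 0.002], 0]]}}

```text
time_s: 13.02
eef_pos: [0.4979, -0.3727, 0.0992]
ee_rot: [2.053, 2.377, -0.0]
ft_force: [-0.6, 1.3, 2.9]
grip_width: 0.016
```

Emit:
{"method": "play_rows", "body": {"increments": [[[0, 0, 0.001], 0], [[0, 0, 0.0015], 0]]}}

```text
time_s: 13.28
eef_pos: [0.4979, -0.3727, 0.0977]
ee_rot: [2.053, 2.377, -0.0]
ft_force: [-0.6, 1.1, 5.1]
grip_width: 0.0158
```

Emit:
{"method": "play_rows", "body": {"increments": [[[0, 0, 0.001], 0], [[0, 0, 0.001], 0]]}}

```text
time_s: 13.52
eef_pos: [0.4979, -0.3728, 0.0968]
ee_rot: [2.053, 2.377, -0.0]
ft_force: [-0.6, 1.9, 6.3]
grip_width: 0.0159
```

Emit:
{"method": "play_rows", "body": {"increments": [[[0, 0, 0.0005], 0], [[0, 0, 0.0007], 0]]}}

```text
time_s: 13.78
eef_pos: [0.498, -0.3728, 0.0963]
ee_rot: [2.052, 2.377, -0.0]
ft_force: [-1.8, 1.6, 7.6]
grip_width: 0.016
```

Emit:
{"method": "play_rows", "body": {"increments": [[[0, 0, 0.0005], 0], [[0, 0, 0.0005], 0]]}}

```text
time_s: 14.02
eef_pos: [0.498, -0.3728, 0.0959]
ee_rot: [2.052, 2.377, -0.0]
ft_force: [-0.5, 0.7, 7.5]
grip_width: 0.0156
```

Emit:
{"method": "play_rows", "body": {"increments": [[[0, 0, 0.0004], 0], [[0, 0, 0.0004], 0]]}}

```text
time_s: 14.28
eef_pos: [0.498, -0.3729, 0.0956]
ee_rot: [2.052, 2.377, -0.0]
ft_force: [-0.2, 1.8, 7.5]
grip_width: 0.0157
```

Emit:
{"method": "play_rows", "body": {"increments": [[[0, 0, 0.0004], 0], [[0, 0, 0.0004], 0]]}}

```text
time_s: 14.52
eef_pos: [0.4981, -0.3729, 0.0953]
ee_rot: [2.052, 2.377, -0.0]
ft_force: [-1.3, 2.1, 8.7]
grip_width: 0.016
```

Emit:
{"method": "play_rows", "body": {"increments": [[[0, 0, 0.0004], 0], [[0, 0, 0.0004], 0]]}}

```text
time_s: 14.78
eef_pos: [0.4981, -0.3729, 0.0949]
ee_rot: [2.052, 2.377, -0.0]
ft_force: [-0.8, 2.0, 9.1]
grip_width: 0.0159
```

Emit:
{"method": "play_rows", "body": {"increments": [[[0, 0, 0.0004], 0], [[0, 0, 0.0004], 0]]}}

```text
time_s: 15.02
eef_pos: [0.4981, -0.3729, 0.0946]
ee_rot: [2.052, 2.377, -0.0]
ft_force: [-2.4, 1.5, 9.6]
grip_width: 0.0158
```

Emit:
{"method": "play_rows", "body": {"increments": [[[0, 0, 0.0004], 0], [[0, 0, 0.0004], 0]]}}

```text
time_s: 15.28
eef_pos: [0.4981, -0.373, 0.0943]
ee_rot: [2.052, 2.377, -0.0]
ft_force: [-0.5, 1.4, 9.1]
grip_width: 0.0159
```

Emit:
{"method": "play_rows", "body": {"increments": [[[0, 0, 0.0004], 0], [[0, 0, 0.0004], 0]]}}

```text
time_s: 15.52
eef_pos: [0.4981, -0.373, 0.094]
ee_rot: [2.052, 2.376, -0.0]
ft_force: [-1.8, 1.2, 10.6]
grip_width: 0.0162
```

Emit:
{"method": "play_rows", "body": {"increments": [[[0, 0, 0.0003], 0], [[0, 0, 0.0003], 0]]}}

```text
time_s: 15.78
eef_pos: [0.4981, -0.373, 0.0937]
ee_rot: [2.052, 2.377, -0.0]
ft_force: [-2.8, 1.3, 9.2]
grip_width: 0.0158
```

Emit:
{"method": "play_rows", "body": {"increments": [[[0, 0, 0.0003], 0], [[0, 0, 0.0003], 0]]}}

```text
time_s: 16.02
eef_pos: [0.4977, -0.3727, 0.0923]
ee_rot: [2.053, 2.377, -0.0]
ft_force: [-0.9, 1.2, 4.3]
grip_width: 0.0159
```

Emit:
{"method": "play_rows", "body": {"increments": [[[0, 0, 0], 0]]}}

```text
time_s: 16.15
eef_pos: [0.4977, -0.3726, 0.0921]
ee_rot: [2.053, 2.377, -0.0]
ft_force: [-0.3, 0.5, 5.0]
grip_width: 0.0157
```

Snapped and steady at about 7 N. Withdrawing straight up now.

Emit:
{"method": "play_rows", "body": {"increments": [[[0, 0, -0.003], 0], [[0, 0, -0.008], 0], [[0, 0, -0.016], 0], [[0, 0, -0.026], 0], [[0, 0, -0.04], 0], [[0, 0, -0.058], 0], [[0, 0, -0.076], 0], [[0, 0, -0.09], 0]]}}

```text
time_s: 17.15
eef_pos: [0.4979, -0.3728, 0.184]
ee_rot: [2.052, 2.377, -0.0]
ft_force: [0.4, -0.7, -2.8]
grip_width: 0.0156
```

```bash
python3 - <<'E'
from h import *
from plant import *
s,M=st()
p=s['eef_pos'];inc(M,p,[(.536,-.193,.185)])
o=[]
for n,(x,y) in dict(scene=(380,190),side=(300,250)).items():
    im=read_camera(n)["pixels"];cv2.imwrite(f'pics/{n}7.png',im)
    o.append(cv2.resize(im[y:y+80,x:x+60],None,fx=6,fy=6,interpolation=cv2.INTER_CUBIC))
    P=np.array([(p[0],p[1],p[2]+k) for k in (.04,-.006,-.022,-.077)]);print(n,((proj(n,P)-[x,y]+.5)*6).round().tolist())
cv2.imwrite('pics/p7.png',np.hstack(o))
E
```

```text
t 17.15 p [ 0.4979 -0.3728  0.184 ] x [-0.146  0.989 -0.001] y [0.989 0.146 0.001] z [ 0.0011 -0.0013 -1.    ] q [-0.833  0.333  1.535 -0.     1.273 -2.55 ] F [ 0.44 -0.65 -2.81] w 0.0156
[ 0.536 -0.193  0.185] -> [ 0.1723  0.0639 -0.0012]
scene [[277.0, 15.0], [251.0, 131.0], [243.0, 169.0], [215.0, 296.0]]
side [[277.0, 46.0], [260.0, 171.0], [254.0, 212.0], [236.0, 345.0]]
```

View pics/p7.png

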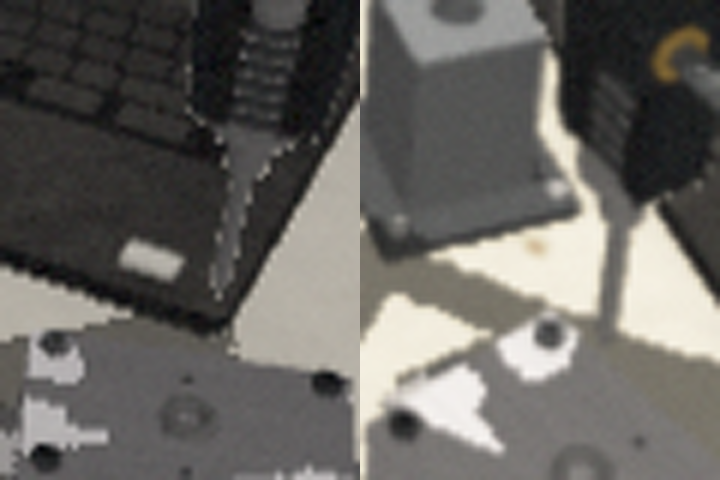

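Emit:
{"method": "play_rows", "body": {"increments": [[[0.02, 0.008, 0], 0], [[0.05, 0.019, 0], 0], [[0.085, 0.032, 0], 0], [[0.12, 0.045, 0], 0], [[0.15, 0.056, 0], 0], [[0.165, 0.061, 0], 0], [[0.172, 0.0637, 0], 0], [[0.172, 0.0637, 0], 0]]}}

```text
time_s: 18.25
eef_pos: [0.5355, -0.193, 0.1819]
ee_rot: [-2.053, -2.378, 0.0]
ft_force: [0.4, -1.1, -2.3]
grip_width: 0.0156
```

Emit:
{"method": "play_rows", "body": {"increments": [[[0, 0, 0], 0]]}}

```text
time_s: 18.38
eef_pos: [0.5354, -0.1939, 0.182]
ee_rot: [2.054, 2.377, -0.0]
ft_force: [-1.0, 0.9, -3.4]
grip_width: 0.0155
```

```bash
python3 - <<'E'
from h import *
from plant import *
s,M=st()
p=s['eef_pos']
o=[]
for n,(x,y) in dict(scene=(315,165),side=(290,200)).items():
    im=read_camera(n)["pixels"];cv2.imwrite(f'pics/{n}8.png',im)
    o.append(cv2.resize(im[y:y+66,x:x+50],None,fx=8,fy=8,interpolation=cv2.INTER_CUBIC))
    P=np.array([(p[0],p[1],z) for z in (p[2]-.022,p[2]-.077,.082)]);print(n,((proj(n,P)-[x,y]+.5)*8).round().tolist())
cv2.imwrite('pics/p8.png',np.hstack(o))
E
```

```text
t 18.375 p [ 0.5354 -0.1939  0.182 ] x [-0.145  0.989 -0.   ] y [ 0.989  0.145 -0.   ] z [-1.e-04 -3.e-04 -1.e+00] q [-0.556  0.225  1.675 -0.     1.242 -2.272] F [-1.04  0.95 -3.36] w 0.0155
scene [[240.0, 163.0], [226.0, 324.0], [221.0, 387.0]]
side [[225.0, 177.0], [213.0, 342.0], [207.0, 407.0]]
```

View pics/p8.png

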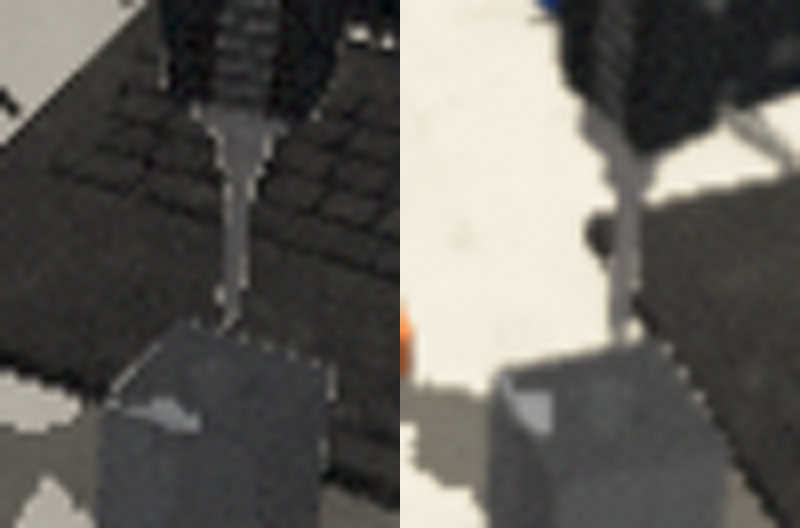

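Emit:
{"method": "play_rows", "body": {"increments": [[[0.0009, 0.0005, 0.005], 0], [[0.0009, 0.0005, 0.015], 0], [[0.0009, 0.0005, 0.026], 0], [[0.0009, 0.0005, 0.038], 0], [[0.0009, 0.0005, 0.05], 0], [[0.0009, 0.0005, 0.06], 0], [[0.0009, 0.0005, 0.066], 0], [[0.0009, 0.0005, 0.066], 0]]}}

```text
time_s: 19.48
eef_pos: [0.5357, -0.1919, 0.1155]
ee_rot: [-2.053, -2.377, 0.0]
ft_force: [0.4, 0.6, -3.1]
grip_width: 0.0156
```

Emit:
{"method": "play_rows", "body": {"increments": [[[0, 0, 0.005], 0], [[0, 0, 0.01], 0], [[0, 0, 0.015], 0], [[0, 0, 0.018], 0], [[0, 0, 0.018], 0]]}}

```text
time_s: 20.1
eef_pos: [0.5357, -0.1919, 0.0977]
ee_rot: [-2.053, -2.377, 0.0]
ft_force: [0.9, 0.1, -2.7]
grip_width: 0.0154
```

Emit:
{"method": "play_rows", "body": {"increments": [[[-0.0004, 0, 0.003], 0], [[-0.0004, 0, 0.006], 0], [[-0.0004, 0, 0.008], 0], [[-0.0004, 0, 0.009], 0], [[-0.0004, 0, 0.009], 0]]}}

```text
time_s: 20.72
eef_pos: [0.5359, -0.1924, 0.0889]
ee_rot: [-2.053, -2.378, 0.0]
ft_force: [0.3, -0.2, -1.8]
grip_width: 0.0156
```

Emit:
{"method": "play_rows", "body": {"increments": [[[0, 0, 0], 0]]}}

```text
time_s: 20.85
eef_pos: [0.536, -0.1925, 0.0891]
ee_rot: [2.053, 2.378, 0.0]
ft_force: [0.9, -0.5, -2.3]
grip_width: 0.016
```

Emit:
{"method": "play_rows", "body": {"increments": [[[0, 0, 0.0008], 0], [[0, 0, 0.0012], 0], [[0, 0, 0.0012], 0]]}}

```text
time_s: 21.22
eef_pos: [0.5359, -0.1924, 0.0877]
ee_rot: [-2.053, -2.378, 0.0]
ft_force: [0.9, 1.1, -2.3]
grip_width: 0.0158
```

Emit:
{"method": "play_rows", "body": {"increments": [[[0, 0, 0.0], 0]]}}

```text
time_s: 21.35
eef_pos: [0.536, -0.1924, 0.0878]
ee_rot: [2.053, 2.378, -0.0]
ft_force: [0.1, 0.1, -2.7]
grip_width: 0.0158
```

Emit:
{"method": "play_rows", "body": {"increments": [[[0, 0, 0.0005], 0], [[0, 0, 0.0007], 0], [[0, 0, 0.0007], 0]]}}

```text
time_s: 21.72
eef_pos: [0.5361, -0.1925, 0.0877]
ee_rot: [2.053, 2.378, -0.0]
ft_force: [-3.5, 1.7, 5.1]
grip_width: 0.0159
```

Emit:
{"method": "play_rows", "body": {"increments": [[[0, 0, -0.0005], 0], [[0, 0, -0.0005], 0], [[0, 0, -0.0005], 0], [[0, 0, -0.0005], 0], [[0, 0, -0.0005], 0], [[0, 0, -0.0005], 0], [[0, 0, -0.0005], 0]], "claw": 100}}

```text
time_s: 22.6
eef_pos: [0.536, -0.1924, 0.0876]
ee_rot: [2.053, 2.378, 0.0]
ft_force: [0.0, 0.2, -1.0]
grip_width: 0.0835
```

Emit:
{"method": "play_rows", "body": {"increments": [[[0, 0, -0.01], 0], [[0, 0, -0.03], 0], [[0, 0, -0.055], 0], [[0, 0, -0.08], 0], [[0, 0, -0.1], 0], [[0, 0, -0.11], 0], [[0, 0, -0.11], 0]]}}

```text
time_s: 23.48
eef_pos: [0.5363, -0.1927, 0.1985]
ee_rot: [2.052, 2.377, 0.0]
ft_force: [1.0, 0.8, 0.1]
grip_width: 0.088
```

```bash
python3 - <<'E'
from h import *
from plant import *
s,M=st()
p=s['eef_pos']
o=[]
for n,(x,y) in dict(scene=(315,175),side=(290,215)).items():
    im=read_camera(n)["pixels"];cv2.imwrite(f'pics/{n}9.png',im)
    o.append(cv2.resize(im[y:y+66,x:x+50],None,fx=8,fy=8,interpolation=cv2.INTER_CUBIC))
    old=cv2.imread(f'pics/{n}3.png');o.append(cv2.resize(old[y:y+66,x:x+50],None,fx=8,fy=8,interpolation=cv2.INTER_CUBIC))
h=np.hstack(o);cv2.imwrite('pics/p9.png',cv2.resize(h,(800,264*800//800)))
cv2.imwrite('pics/p9a.png',h[:,:800]);cv2.imwrite('pics/p9b.png',h[:,800:])
E
```

```text
t 23.475 p [ 0.5363 -0.1927  0.1985] x [-0.146  0.989 -0.001] y [0.989 0.146 0.001] z [ 1.4e-03 -9.0e-04 -1.0e+00] q [-0.553  0.207  1.661 -0.     1.272 -2.27 ] F [1.04 0.84 0.08] w 0.088
```

View pics/p9a.png

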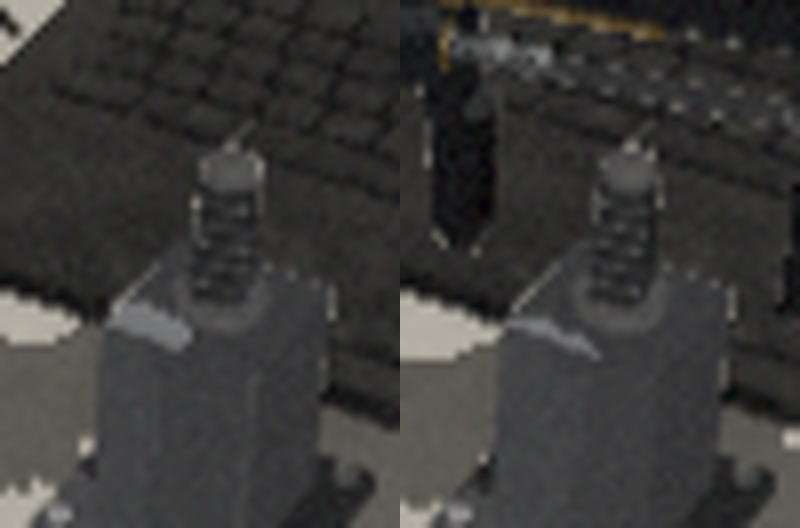

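View pics/p9b.png

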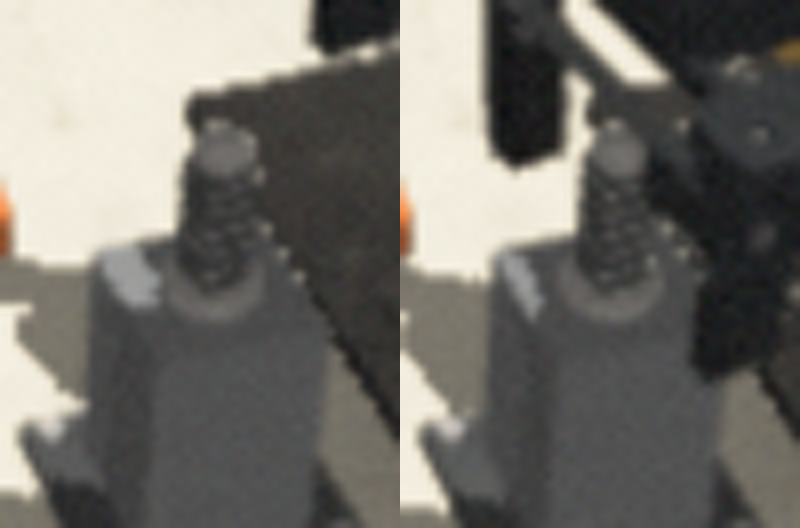

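View pics/scene9.png

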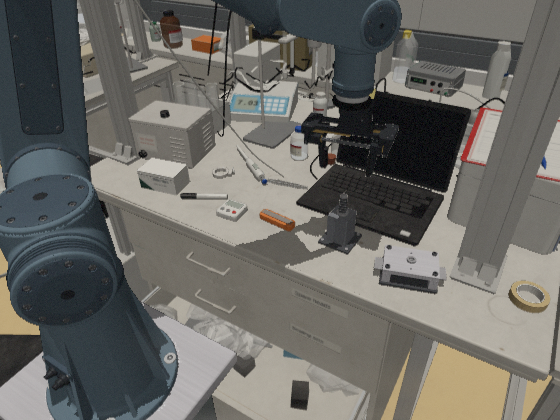

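```bash
python3 -c "
from plant import *
print(hand_in(), sense()['time_s'])"
```

```text
the job is handed in; nothing more can be done
the job is handed in; nothing more can be done
```

The punch snapped once in the jig's bushing and is back upright in its stand. I handed the job in at about 24 s of the 61 s allowed. No verdict was reported.

- **Snap:** I lifted the punch out, centred its nose over the bushing and lowered it onto the blank. I then pressed in steps of 2 mm down to 0.3 mm. At about 12 to 13 N on the nose the measured force dropped by about 5 N. I stopped there, held for one row at about 7 to 8 N, and withdrew straight up. I saw no reading above 12 N after the snap.
- **Return:** I lowered the punch until the force showed its collar resting on the block, then opened the gripper and moved clear. In the scene and side pictures it stands upright with its collar down, matching the pictures taken before the grasp within about a pixel. In the final scene picture the hex-key set, timer and carton look unmoved.
- **What did not agree:**
  - The wrist camera and the other two cameras differed by about 2 to 3 mm on the bushing's position. I went between them and saw only small side forces (about 3 N or less) while pressing.
  - The snap came about 1 mm of travel later than the nominal 7 mm. I put that down to arm and grip compliance and did not check further.
  - The trip joint itself cannot be read, so "snapped" rests on the force drop. "Cocked again" rests on the nose showing at full length after I withdrew it.

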